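# Press a round accumulator flask into the sprung ring cradle

### The job

First take the dust cover off the sprung ring cradle by its knob and set it down flat in the parts tray, knob up, without dropping it. Then take the larger of the two round flasks from the wooden rack, set it upright, ball down, in the ring and press it down until the ring is at its bottom stop; finish while still holding it pressed down there, pushing on the flask only. Leave the small flask, the hammer and the drill chuck alone.

Things in the scene. Friction and masses are not known exactly. Their poses are not given: they have to be found in the camera images.
- ring_mouth (a point): centre of the top face of the cradle's steel ring, z up; it moves down with the ring. The ring is 80 mm across outside, with a 48 mm round hole, 10 mm thick, its top face 60 mm above the bench when up. It rides on three sprung guide bolts (54 mm from the centre, their heads reach 67 mm above the bench) over a fixed base plate 150 x 150 x 12 mm. A ball of 64 mm rests in it with the ball's centre 21 mm above this point
- ring (a joint): travel of the cradle ring in m: 0 fully up, 0.020 at its bottom stop. Springs push it up with about 7 N at 0 and 21 N at 0.020; the weight of the flask alone sinks it only slightly, so it must be pressed
- cover_knob (a point): point half-way up the knob of the dust cover (origin on the cover's axis, z up). The cover is an aluminium disc 68 mm across and 5 mm thick, with a spigot 43 mm across and 6 mm deep under it that sits in the ring's hole, and an upright black knob 22 mm across and 40 mm tall on top. This point is 33 mm above the spigot's underside, 22 mm above the top of the disc, 18 mm below the top of the knob. Starts on the ring; 0.2 kg
- tray: open parts tray of dark steel, fixed to the bench, 160 mm (its x) x 190 mm (its y) x 30 mm tall, walls and floor 5 mm thick; origin at the centre of its underside
- rack: wooden rest block 250 mm (its x) x 110 mm (its y) x 20 mm, fixed; origin at the centre of its underside. Two round holes of 32 mm at x = -65 and +65 mm; one flask stands in each, in either order
- flask_bulb (a point): centre of the ball of the larger flask: a steel ball 64 mm across with an upright neck 24 mm across and 36 mm tall on top; z along the neck. The neck runs from 32 to 68 mm above this point. About 0.45 kg
- flask_neck (a point): point half-way up the neck of the larger flask, 50 mm above the ball's centre: where to grasp it from above; z along the neck
- small_flask_bulb (a point): centre of the ball of the smaller flask (ball 44 mm across, neck 18 mm across and 26 mm tall), to be left where it is
- hammer: a hammer about 0.26 m long lying on the bench, to be left alone; origin about its middle, on the bench
- chuck: a loose drill chuck standing on the bench, 48 mm across and 70 mm tall, to be left alone; origin at the centre of its underside
Not all that is in view belongs to the job. Leave any pink look-alike of the part that bears cover_knob alone. What is shaped like the part that bears flask_bulb but blue is not meant.

How it is judged:
On the way, in this order (a step that is already met when the one before it is completed fails the run):
1. the dust cover lies flat in the parts tray, let go (x of cover_knob in the frame of tray between -0.045 and 0.045 m and y of cover_knob in the frame of tray between -0.06 and 0.06 m and z of cover_knob in the frame of tray below 0.046 m and angle between cover_knob's own z axis and vertical below 0.2 rad and contact force between the fingers and cover below 0.3 N), for 0.2 s.
2. the larger flask sits upright in the ring (horizontal distance between flask_bulb and ring_mouth below 0.006 m and distance between flask_bulb and ring_mouth below 0.026 m and angle between flask_bulb's own z axis and vertical below 0.2 rad and contact force between flask and ring above 1 N), for 0.1 s.
At the end, for the whole second after the job is handed in: Larger flask in the ring, upright to 0.2 rad, centred to 6 mm; ring pressed 16.5 mm or more through the flask (8 N or more between them); fingers still on the flask, robot not touching the ring; cover flat in the tray, knob up, released (all of step 1 and horizontal distance between flask_bulb and ring_mouth below 0.006 m and distance between flask_bulb and ring_mouth below 0.026 m and angle between flask_bulb's own z axis and vertical below 0.2 rad and value of joint ring above 0.0165 m and contact force between flask and ring above 8 N and contact force between the fingers and flask above 2 N and contact force between each of the fingers, the arm and ring below 0.5 N); the arm keeps its last pose, push and grip.
It fails at once if the cover is dropped (falls more than about 30 mm) or thrown (linear speed of cover above 0.8 m/s and contact force between the fingers and cover below 0.1 N).
It fails at once if the small flask is moved by more than 30 mm (distance of small_flask_bulb from where it was at the start of the episode above 0.03 m).
It fails at once if the hammer is moved by more than 30 mm (distance of hammer from where it was at the start of the episode above 0.03 m).
It fails at once if the chuck is moved by more than 30 mm (distance of chuck from where it was at the start of the episode above 0.03 m).
It also fails if it takes over 67 s, if anything falls off the work surface, if the arm or the gripper's body presses on something with over 40 N, if the wrist force passes 120 N, or if a joint passes its speed limit or range.

### The arm

A 6-joint arm with a two-finger parallel gripper is mounted at the origin on the work surface. World frame = base frame: x ahead of the robot, y to its left, z up, the work surface at z = 0. Lengths are in m, angles in rad, forces in N, time in s.
With the tool pointing down it reaches from about 0.325 to 0.925 m from the base axis. Payload 3.1 kg.
Tool frame: the origin (TCP) lies between the finger pads; the fingertips stand ctrl.tip_extent ahead of it and the grasp point (between the pads) lies 2 mm behind it (ctrl.tip_extent is the distance from the TCP to the fingertips, in m); z points along the fingers, y is the direction in which the jaws open and shut (so a half turn about z gives the same grasp; the last joint's range is limited). The gripper opens to 85 mm and grips with 20 to 120 N. Pads are 22 mm wide; open, the fingers measure 114 mm over their backs; the gripper's body (76 mm by 85 mm) begins 54 mm behind the grasp point. The pads swing forward as they close: fully open they stand 13 mm farther back than shut.
Start: joints at [-1.45, 0.217, 1.613, -0, 1.311, -0.112], TCP at [0.144, -0.608, 0.248] pointing down, gripper open.
Joint ranges: [-2.75, 2.75], [-0.78, 2.1], [0.31, 2.55], [-1.13, 4.27], [0.13, 2.63], [-2.58, 2.58]. Speed limits (rad/s): [2.79, 2.79, 3.14, 3.14, 3.14, 3.14].

### API

Orientations are given as a 3x3 rotation matrix whose columns are the frame's x, y, z axes.
In Python, from plant import ctrl, vision, ticket gives the robot as it stands.
- The arm moves only by the tool jog_arm, never from a script. Its arguments are lists of equal length, an entry for each row: "linear": the shift along the tool's x, y, z in cm, a list of three; "roll": the turn about the tool's z in rad; "claw": the finger opening in cm, from 0 to 8.54. A call has 1 to 8 rows; each row is the pose to reach, as a shift and turn from the pose commanded when the call began, along the tool's axes at that moment; what a row does not reach only later rows make up. A row lasts 1/10 s, in which the tool goes at most 50 mm and 8.59 degrees, less where a joint would pass 70% of its speed; a pose out of reach is approached as far as the arm can. A call with a gripper value outside its range is refused whole. The fingers move at their own pace and stop on an object; the grip force is fixed at half the most. Time passes only in rows, so rows that repeat a pose let the fingers close. It gives the time, the measured TCP pose, the force and the opening at its end, in the units of the state.
- ctrl.observe(): the state, without advancing time (a new reading comes with each control period).
- vision.snapshot(name): name is "scene" or "top" or "wrist"; returns the picture (480x640x3 uint8, red, green, blue); there is no depth.
- vision.get_calibration(name): a dict with "camera_matrix" (3x3 intrinsics, pixels), "T" (4x4, takes a point from camera to world coordinates); the wrist camera has in their place "T_tool_cam" (4x4, takes a point from camera to tool coordinates, whose origin is the TCP and whose axes are the flange's). Camera axes: x right, y up, looking along -z (the intrinsics and any distortion apply to the point x, -y, -z); pixel columns grow to the right and rows downward; lengths in m; the calibration is good to about 2 mm. A picture is of the moment at which its call begins: read the wrist's pose just before it. get_calibration takes no time and is no camera call.
- ticket.job_done(): hands the job in, once; it reports no verdict.
The state is a dict: "time": time; "q": joint angles; "joint_vel": joint speeds; "joint_efforts": joint torques, N m; "tool_pos": TCP position; "tool_rot": TCP orientation; "wrist_force": force on the tool from outside, world axes, zero at the start; "ft_torque": the same for the moment, N m; "width": finger opening in m.
Only numpy, scipy, OpenCV 4.12 (cv2) and the standard library are available. Lean on these libraries where they do the work, as an engineer would, in place of code of your own. Each camera call takes 0.05 s, during which the arm holds its last target. There are 200 camera calls.

## Working session

There is one attempt and no reset: what is moved stays moved. The work goes in short steps, Python scripts to look and compute and a tool call to move; the robot and the scene stay as the last step left them, time stands still between calls to the robot, and variables do not carry over. Pictures are saved under pics/ and viewed, about 8 in all and at most 12, crops included, and the job is handed in when it is done.

Besides the shell and the picture viewer there is one more tool, called after "Call:" as name([rows], argument=value, ...), one row to a line, values as JSON. jog_arm: Moves the arm, as the interface text tells. Its arguments: {"type":"object","properties":{"linear":{"type":"array","items":{"type":"array","items":{"type":"number"}}},"roll":{"type":"array","items":{"type":"number"}},"claw":{"type":"array","items":{"type":"number"}}},"required":["linear","roll","claw"]}

```bash
mkdir -p pics; ls; cat > h.py <<'E'
import numpy as np, cv2
from plant import ctrl, vision, ticket
def snap(n,f):
    s=ctrl.observe(); im=vision.snapshot(n); cv2.imwrite('pics/'+f,im[:,:,::-1]); return s,im
def cam(n,s=None):
    c=vision.get_calibration(n); K=np.array(c['camera_matrix'])
    if n=='wrist':
        T=np.eye(4);T[:3,:3]=s['tool_rot'];T[:3,3]=s['tool_pos'];T=T@np.array(c['T_tool_cam'])
    else: T=np.array(c['T'])
    return K,T,c.get('distortion',c.get('dist'))
def ray(n,uv,s=None):
    K,T,d=cam(n,s)
    p=cv2.undistortPoints(np.array([[uv]],float),K,None if d is None else np.array(d,float))[0,0]
    v=T[:3,:3]@np.array([p[0],-p[1],-1]); return T[:3,3],v/np.linalg.norm(v)
def onz(n,uv,z,s=None):
    o,v=ray(n,uv,s); return o+v*(z-o[2])/v[2]
def tri(r1,r2):
    (a,u),(b,v)=r1,r2
    t=np.linalg.lstsq(np.c_[u,-v],b-a,rcond=None)[0]
    p,q=a+u*t[0],b+v*t[1]; return (p+q)/2,np.linalg.norm(p-q)
E
python3 - <<'E'
from h import *
for n in('scene','top'):
    snap(n,n+'0.png'); print(n,vision.get_calibration(n))
print(vision.get_calibration('wrist'),ctrl.tip_extent,ctrl.observe())
E
```

```text
pics
scene {'camera_matrix': array([[495.49012939,   0.        , 324.91104127],
       [  0.        , 495.49012939, 235.53782454],
       [  0.        ,   0.        ,   1.        ]]), 'T': array([[-0.6110632 , -0.61626351,  0.49681087,  1.03327117],
       [ 0.79152253, -0.48337133,  0.37395755,  0.4256088 ],
       [ 0.00968774,  0.6217487 ,  0.78315689,  0.82587128],
       [ 0.        ,  0.        ,  0.        ,  1.        ]])}
top {'camera_matrix': array([[520.19411181,   0.        , 328.58302786],
       [  0.        , 520.19411181, 241.83209   ],
       [  0.        ,   0.        ,   1.        ]]), 'T': array([[-5.54237235e-03,  9.92359856e-01, -1.23252583e-01,
         4.01385434e-01],
       [-9.99984296e-01, -5.60250544e-03, -1.41304825e-04,
         4.50237026e-02],
       [-8.30748500e-04,  1.23249864e-01,  9.92375323e-01,
         1.25578535e+00],
       [ 0.00000000e+00,  0.00000000e+00,  0.00000000e+00,
         1.00000000e+00]])}
{'camera_matrix': array([[423.79682622,   0.        , 322.02122506],
       [  0.        , 423.79682622, 242.24598521],
       [  0.        ,
[... 479 characters left out ...]
268e-05,
        1.31129111e+00, -1.12214824e-01]), 'joint_vel': array([-0.00098194, -0.00093627, -0.00334922, -0.00021643,  0.00019167,
        0.00081091]), 'joint_efforts': array([-8.43037851e-04, -3.98075902e+01, -3.04969132e+01, -1.51591944e-04,
        4.27898514e-03,  4.63024392e-06]), 'tool_pos': array([ 0.14412876, -0.60742831,  0.24706052]), 'tool_rot': array([[ 9.73017046e-01,  2.30733068e-01, -2.81501869e-04],
       [ 2.30733121e-01, -9.73014590e-01,  2.19876799e-03],
       [ 2.33423057e-04, -2.20439054e-03, -9.99997543e-01]]), 'wrist_force': array([-0.98612665, -0.21918981, -0.22548803]), 'ft_torque': array([ 0.04295996, -0.06580089, -0.01490833]), 'width': 0.0854017254836454}
```

View pics/scene0.png

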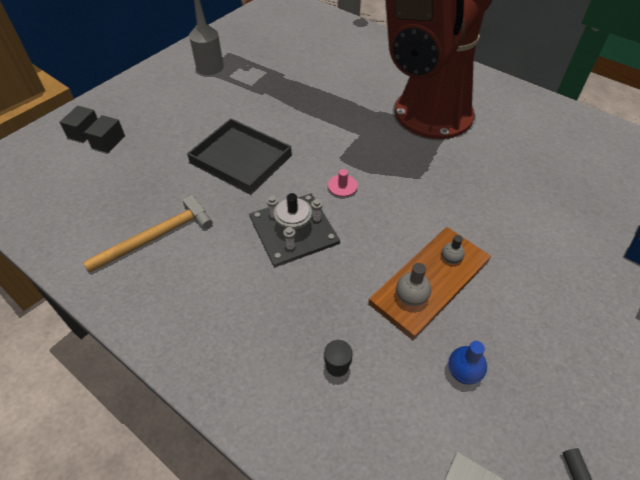

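View pics/top0.png

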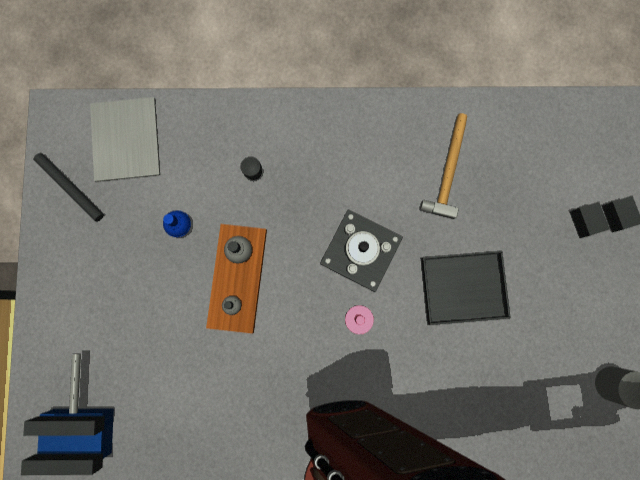

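Scene: covered cradle with black knob at scene (292,203) / top (363,247), and a pink look-alike at (343,183) / (360,319). The larger grey flask is at (414,288) / (238,249), the smaller at (453,252) / (232,305), and a blue decoy at (468,363) / (177,224). The tray is at (240,155) / (465,287), the hammer and chuck stand clear. My choices are the black knob and the larger grey flask on the rack.

```bash
python3 - <<'E'
from h import *
t=cv2.imread('pics/top0.png'); s=cv2.imread('pics/scene0.png')
def blob(im,c,r,lo,hi):
    x,y=c; g=cv2.cvtColor(im[y-r:y+r,x-r:x+r],cv2.COLOR_BGR2GRAY); m=cv2.inRange(g,lo,hi)
    n,l,st,ce=cv2.connectedComponentsWithStats(m); i=1+np.argmax(st[1:,4]); return ce[i]+[x-r,y-r],st[i]
k,st=blob(t,(363,247),11,0,70); print('knob top px',k,st,onz('top',k,.1045)) 
k2,st=blob(s,(292,203),14,0,60); print('knob scene',k2,st,onz('scene',k2,.085))
d,st=blob(t,(363,247),24,190,255); print('disc',d,st,onz('top',d,.065))
print('tri',tri(ray('top',k),ray('scene',k2)))
# tray corners by rect
m=cv2.inRange(cv2.cvtColor(t,cv2.COLOR_BGR2GRAY)[235:340,410:525],0,62)
c=max(cv2.findContours(m,0,2)[0],key=cv2.contourArea)+[410,235]
b=cv2.boxPoints(cv2.minAreaRect(c)); P=np.array([onz('top',p,.03) for p in b]); print('tray',b,P,P.mean(0),np.linalg.norm(np.diff(P,axis=0),axis=1))
hsv=cv2.cvtColor(t,cv2.COLOR_BGR2HSV); m=np.zeros(t.shape[:2],np.uint8); m[200:350,190:290]=cv2.inRange(hsv,(3,120,60),(20,255,255))[200:350,190:290]
c=max(cv2.findContours(m,0,2)[0],key=cv2.contourArea); b=cv2.boxPoints(cv2.minAreaRect(c)); P=np.array([onz('top',p,.02) for p in b]); print('rack',P,P.mean(0),np.linalg.norm(np.diff(P,axis=0),axis=1))
L=np.linalg.norm(P[1]-P[0]),np.linalg.norm(P[2]-P[1]); a=(P[1]-P[0])/L[0] if L[0]>L[1] else (P[2]-P[1])/L[1]
print('holes',P.mean(0)+.065*a,P.mean(0)-.065*a,a)
hc=.02+np.sqrt(.032**2-.016**2);print('bulb z',hc)
for p in((237,245),): print('neck top',onz('top',p,hc+.068))
print('flask tri',tri(ray('top',(234,243)),ray('scene',(419,267))))
for n,p,z in(('pink',(360,319),.03),('chuck',(252,166),.07),('hammer',(440,209),.02)): print(n,onz('top',p,z))
v=np.hstack([cv2.resize(t[205:295,195:285],(400,400)),cv2.resize(t[205:295,318:408],(400,400))]);cv2.imwrite('pics/crop.png',v)
E
```

```text
knob top px [363.1625 246.25  ] [ 7  6 10 10 80] [ 0.53402237 -0.0317894   0.1045    ]
knob scene [291.84795322 202.97076023] [  9   4  10  21 171] [ 0.53811128 -0.03166065  0.085     ]
disc [362.71075838 248.1622575 ] [ 10  10  29  31 567] [ 0.53414594 -0.0333236   0.065     ]
tri (array([ 0.53651635, -0.03320722,  0.08257324]), np.float64(0.00011002187238497422))
tray [[419.95883 257.53302]
 [503.19315 250.18884]
 [509.12875 317.45923]
 [425.89444 324.8034 ]] [[ 0.51498526 -0.17072129  0.03      ]
 [ 0.53134215 -0.3683557   0.03      ]
 [ 0.37355694 -0.37479341  0.03      ]
 [ 0.35770829 -0.18026267  0.03      ]] [ 0.44439816 -0.27353327  0.03      ] [0.19831013 0.15791649 0.19517528]
rack [[0.35378321 0.3347123  0.02      ]
 [0.60291868 0.30812889 0.02      ]
 [0.58748047 0.19416857 0.02      ]
 [0.33909592 0.22350435 0.02      ]] [0.47081957 0.26512853 0.02      ] [0.25054972 0.11500127 0.25011091]
holes [0.53545267 0.258232   0.02      ] [0.40618647 0.27202505 0.02      ] [ 0.99435543 -0.10610034  0.        ]
bulb z 0.047712812921102035
neck top [0.53707753 0.24735702 0.11571281]
flask tri (array([0.53995468, 0.25647802, 0.11777168]), np.float64(0.00618593793719005))
pink [ 0.37192267 -0.02704237  0.03      ]
chuck [0.72845327 0.22337769 0.07      ]
hammer [ 0.63316192 -0.22401557  0.02      ]
```

View pics/crop.png

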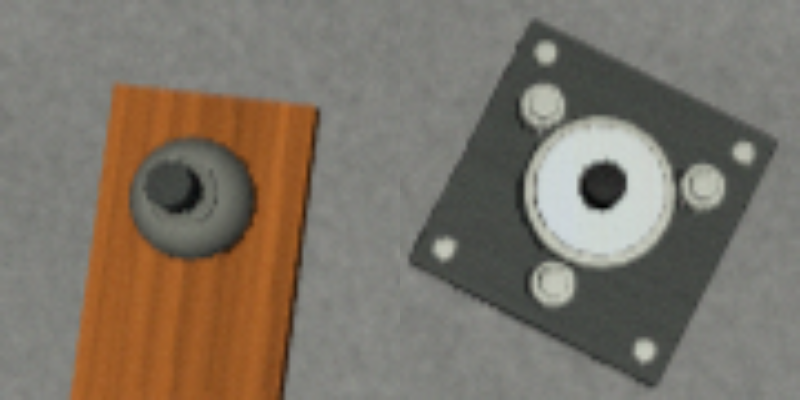

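The crops confirm both choices: the steel flask, with its neck top at about top (234,247), and the white disc with its black knob at (363,246), with bolts around it. Moving above the knob.

Call:
jog_arm([
  [51.3, -46.9, 3],
  [51.3, -46.9, 3],
  [51.3, -46.9, 3],
  [51.3, -46.9, 3],
  [51.3, -46.9, 3],
  [51.3, -46.9, 3],
  [51.3, -46.9, 3],
  [51.3, -46.9, 3],
], roll=[0, 0, 0, 0, 0, 0, 0, 0], claw=[8.5, 8.5, 8.5, 8.5, 8.5, 8.5, 8.5, 8.5])

```text
time: 0.9
tool_pos: [0.3695, -0.2757, 0.2306]
tool_rot: [[0.973, 0.23, -0.0], [0.23, -0.973, 0.0], [-0.0, -0.0, -1.0]]
wrist_force: [0.6, -0.5, -1.0]
width: 0.085
```

Call:
jog_arm([
  [21.7, -19.8, 3],
  [21.7, -19.8, 3],
  [21.7, -19.8, 3],
  [21.7, -19.8, 3],
  [21.7, -19.8, 3],
  [21.7, -19.8, 3],
  [21.7, -19.8, 3],
  [21.7, -19.8, 3],
], roll=[0, 0, 0, 0, 0, 0, 0, 0], claw=[8.5, 8.5, 8.5, 8.5, 8.5, 8.5, 8.5, 8.5])

```text
time: 1.7
tool_pos: [0.5341, -0.034, 0.2002]
tool_rot: [[0.972, 0.233, -0.002], [0.233, -0.972, -0.0], [-0.002, -0.0, -1.0]]
wrist_force: [-0.3, -0.9, -0.8]
width: 0.0849
```

```bash
python3 - <<'E'
from h import *
s,im=snap('wrist','w1.png'); print(s['tool_pos'])
K,T,_=cam('wrist',s); p=np.linalg.inv(T)@[.535,-.033,.105,1]; print('expected px',K[0,0]*p[0]/-p[2]+K[0,2],-K[1,1]*p[1]/-p[2]+K[1,2])
E
```

```text
[ 0.53412676 -0.03402894  0.20021654]
expected px 320.07236089540527 250.31786932777027
```

View pics/w1.png

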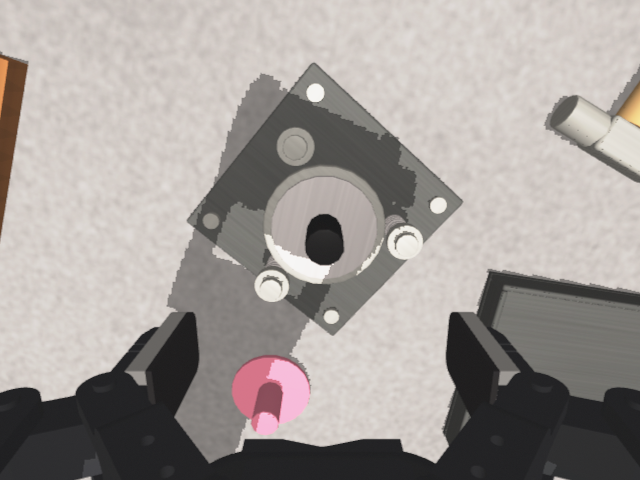

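Wrist view: black knob top at about (324,247), disc and ring centred near (324,224), pink look-alike at (270,395). It matches the prediction of (320,250).

```bash
python3 - <<'E'
from h import *
s=ctrl.observe(); im=cv2.imread('pics/w1.png'); g=cv2.cvtColor(im[200:275,295:355],cv2.COLOR_BGR2GRAY)
m=cv2.inRange(g,0,60); n,l,st,ce=cv2.connectedComponentsWithStats(m); i=1+np.argmax(st[1:,4]); x,y,w,h,a=st[i]; print(st[i]+[295,200,0,0,0])
cx=295+x+w/2; by=200+y+h
print('top', onz('wrist',(cx,by-w/2),.105,s)); print('ring',onz('wrist',(324.5,224.5),.06,s))
E
```

```text
[ 306  214   37   50 1529]
top [ 0.53790531 -0.03568885  0.105     ]
ring [ 0.53852242 -0.03580219  0.06      ]
```

Call:
jog_arm([
  [0.35, 0.25, 4],
  [0.35, 0.25, 7],
  [0.35, 0.25, 9],
  [0.35, 0.25, 11],
  [0.35, 0.25, 11],
  [0.35, 0.25, 11],
], roll=[0, 0, 0, 0, 0, 0], claw=[8.5, 8.5, 8.5, 8.5, 8.5, 6])

```text
time: 2.35
tool_pos: [0.5379, -0.0378, 0.0912]
tool_rot: [[0.973, 0.229, -0.001], [0.229, -0.973, -0.0], [-0.001, -0.0, -1.0]]
wrist_force: [-0.5, -0.5, 1.2]
width: 0.073
```

Call:
jog_arm([
  [0, 0, 0],
  [0, 0, 0],
  [0, 0, 0],
  [0, 0, 0],
  [0, 0, 0],
  [0, 0, 0],
  [0, 0, 0],
  [0, 0, 0],
], roll=[0, 0, 0, 0, 0, 0, 0, 0], claw=[3.5, 2.5, 1.5, 1.0, 0.5, 0.5, 0.5, 0.5])

```text
time: 3.15
tool_pos: [0.5391, -0.0365, 0.0915]
tool_rot: [[0.973, 0.231, 0.002], [0.231, -0.973, 0.0], [0.001, 0.0, -1.0]]
wrist_force: [-0.3, 1.8, 4.2]
width: 0.02
```

Call:
jog_arm([
  [0, 0, -1],
  [0, 0, -2.5],
  [0, 0, -4.5],
  [0, 0, -7],
  [0, 0, -9],
  [0, 0, -10],
  [0, 0, -10],
], roll=[0, 0, 0, 0, 0, 0, 0], claw=[0.5, 0.5, 0.5, 0.5, 0.5, 0.5, 0.5])

```text
time: 3.85
tool_pos: [0.5394, -0.037, 0.1931]
tool_rot: [[0.973, 0.231, 0.003], [0.231, -0.973, -0.001], [0.003, 0.002, -1.0]]
wrist_force: [0.9, 1.0, -2.2]
width: 0.0201
```

```bash
python3 - <<'E'
from h import *
s,im=snap('wrist','w2.png'); print(s['tool_pos'],s['width'],s['wrist_force'])
E
```

```text
[ 0.53942847 -0.03700829  0.19309607] 0.020139844914184687 [ 0.88355868  1.04033805 -2.2362761 ]
```

View pics/w2.png

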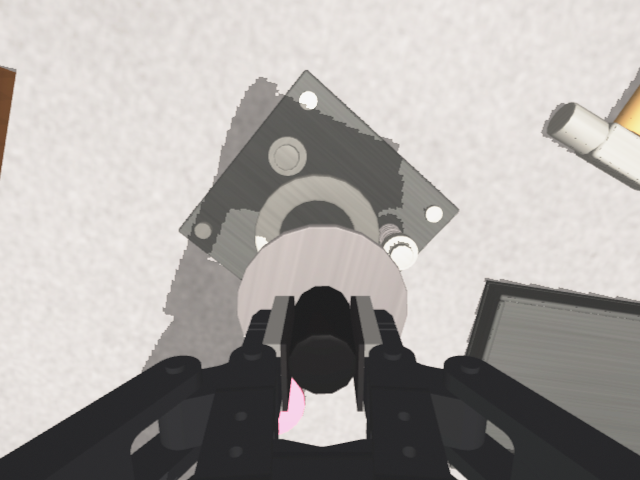

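Cover is held level, with −2.2 N on the wrist matching its weight, and the ring hole is uncovered. Carrying it to the tray.

Call:
jog_arm([
  [-1.5, 2.1, 0],
  [-3.5, 4.9, 0],
  [-5.8, 8.1, 0],
  [-8.2, 11.5, 0],
  [-10.6, 14.9, 0],
  [-12.8, 18, 0],
  [-14.3, 20.1, 0],
  [-14.7, 20.7, 0],
], roll=[0, 0, 0, 0, 0, 0, 0, 0], claw=[0.5, 0.5, 0.5, 0.5, 0.5, 0.5, 0.5, 0.5])

```text
time: 4.7
tool_pos: [0.441, -0.2736, 0.1893]
tool_rot: [[0.974, 0.227, -0.003], [0.227, -0.974, 0.001], [-0.003, -0.002, -1.0]]
wrist_force: [0.3, -0.4, -1.5]
width: 0.0203
```

Call:
jog_arm([
  [0, 0, 1.5],
  [0, 0, 4],
  [0, 0, 7],
  [0, 0, 10],
  [0, 0, 12.5],
  [0, 0, 14],
  [0, 0, 14.4],
  [0, 0, 14.4],
], roll=[0, 0, 0, 0, 0, 0, 0, 0], claw=[0.5, 0.5, 0.5, 0.5, 0.5, 0.5, 0.5, 0.5])

```text
time: 5.5
tool_pos: [0.443, -0.271, 0.0462]
tool_rot: [[0.973, 0.231, -0.001], [0.231, -0.973, 0.001], [-0.001, -0.002, -1.0]]
wrist_force: [0.6, -0.8, -1.7]
width: 0.0201
```

```bash
python3 - <<'E'
from h import *
s,im=snap('scene','s3.png'); s,w=snap('wrist','w3.png'); print(s['tool_pos'],s['width'],s['wrist_force'])
v=np.hstack([cv2.resize(im[90:240,160:360],(400,300)),cv2.resize(w,(400,300))]);cv2.imwrite('pics/c3.png',v[:,:,::-1])
E
```

```text
[ 0.44379087 -0.2718581   0.04741274] 0.02048688766529467 [ 0.18637442 -1.91275756 -1.24765707]
```

View pics/c3.png

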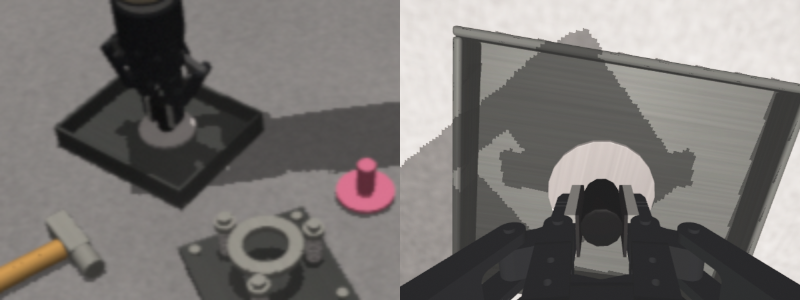

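The cover is over the tray floor, well centred and clear of the walls. Lowering gently.

Call:
jog_arm([
  [0, 0, 0.2],
  [0, 0, 0.35],
  [0, 0, 0.45],
  [0, 0, 0.45],
], roll=[0, 0, 0, 0], claw=[0.5, 0.5, 0.5, 0.5])

```text
time: 6.0
tool_pos: [0.4436, -0.2724, 0.0434]
tool_rot: [[0.973, 0.231, 0.001], [0.231, -0.973, -0.001], [0.001, 0.001, -1.0]]
wrist_force: [-0.8, 0.8, 2.9]
width: 0.0202
```

Call:
jog_arm([
  [0, 0, 0],
  [0, 0, 0],
  [0, 0, 0],
  [0, 0, 0],
  [0, 0, 0],
  [0, 0, -2],
  [0, 0, -5],
  [0, 0, -9],
], roll=[0, 0, 0, 0, 0, 0, 0, 0], claw=[2.5, 3.5, 5, 6.5, 7, 7, 7, 7])

```text
time: 6.8
tool_pos: [0.4416, -0.2707, 0.1314]
tool_rot: [[0.973, 0.231, -0.004], [0.231, -0.973, 0.003], [-0.003, -0.004, -1.0]]
wrist_force: [0.9, 0.1, 0.5]
width: 0.0701
```

```bash
python3 - <<'E'
from h import *
s,im=snap('wrist','w4.png'); print(s['tool_pos'],s['width'],s['wrist_force'])
s,im=snap('scene','s4.png')
v=np.hstack([cv2.resize(cv2.imread('pics/w4.png'),(400,300)),cv2.resize(im[90:240,160:360,::-1],(400,300))]);cv2.imwrite('pics/c4.png',v)
E
```

```text
[ 0.4415728  -0.27068661  0.13140562] 0.07012048973738887 [0.86885094 0.12091305 0.50698306]
```

View pics/c4.png

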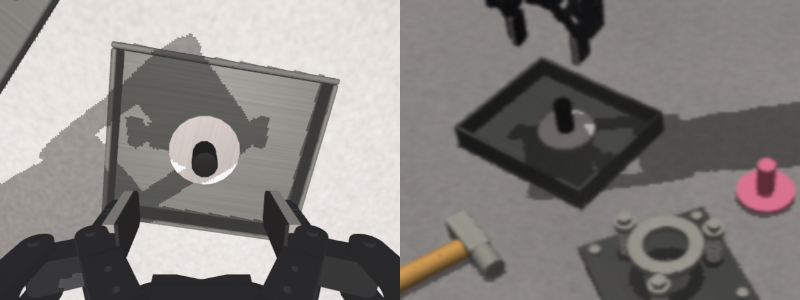

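The cover stands flat in the tray, knob up, released. Going to the flask.

Call:
jog_arm([
  [1, -2, -3],
  [2.2, -5, -6],
  [4, -9.2, -8],
  [6, -13.8, -8.5],
  [8, -18.4, -8.5],
  [10, -23, -8.5],
  [12, -27.6, -8.5],
  [14, -32.2, -8.5],
], roll=[0, 0, 0, 0, 0, 0, 0, 0], claw=[7, 7, 7, 7, 7, 7, 7, 7])

```text
time: 7.7
tool_pos: [0.5046, 0.0746, 0.217]
tool_rot: [[0.973, 0.231, -0.0], [0.231, -0.973, -0.0], [-0.0, 0.0, -1.0]]
wrist_force: [1.3, -0.7, 0.2]
width: 0.07
```

Call:
jog_arm([
  [2, -4.6, 0],
  [4, -9.2, 0],
  [6, -13.6, 0],
  [7, -16.2, 0],
  [7.26, -16.9, 0],
  [7.26, -16.9, 0],
], roll=[0, 0, 0, 0, 0, 0], claw=[7, 7, 7, 7, 7, 7])

```text
time: 8.3
tool_pos: [0.536, 0.2544, 0.2166]
tool_rot: [[0.973, 0.233, -0.001], [0.233, -0.973, -0.001], [-0.002, 0.001, -1.0]]
wrist_force: [0.1, -0.9, -0.5]
width: 0.0699
```

```bash
python3 - <<'E'
from h import *
s,im=snap('wrist','w5.png'); print(s['tool_pos'],s['q'])
E
```

```text
[0.53604367 0.25438157 0.21657489] [ 3.25049008e-01  1.79966372e-01  1.71823051e+00 -4.67913732e-04
  1.24503982e+00  1.66118089e+00]
```

View pics/w5.png

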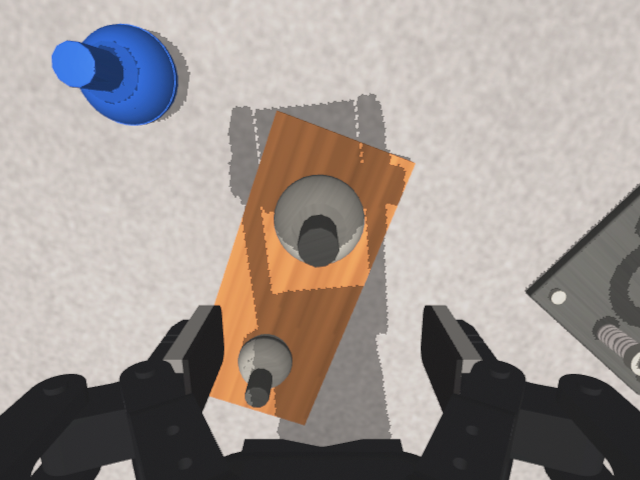

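Larger steel flask directly below: neck top at (318,246), ball around (319,220). The small flask at (260,375) is clear of the fingers.

```bash
python3 - <<'E'
from h import *
s=ctrl.observe(); p=onz('wrist',(318,246),.1157,s); print(p, onz('wrist',(319,220),.0477,s))
print((np.array(s['tool_rot']).T@(p-s['tool_pos']))*100)
E
```

```text
[0.53741871 0.25547707 0.1157    ] [0.53623783 0.25502483 0.0477    ]
[ 0.19990541 -0.19456633 10.09759994]
```

Call:
jog_arm([
  [0.15, -0.15, 3.5],
  [0.15, -0.15, 7],
  [0.15, -0.15, 10],
  [0.15, -0.15, 11.7],
  [0.15, -0.15, 11.7],
  [0.15, -0.15, 11.7],
], roll=[0, 0, 0, 0, 0, 0], claw=[7, 7, 7, 7, 7, 5])

```text
time: 8.95
tool_pos: [0.5378, 0.2542, 0.1007]
tool_rot: [[0.973, 0.229, -0.0], [0.229, -0.973, -0.0], [-0.001, 0.0, -1.0]]
wrist_force: [-0.5, 0.4, 1.0]
width: 0.0572
```

Call:
jog_arm([
  [0, 0, 0],
  [0, 0, 0],
  [0, 0, 0],
  [0, 0, 0],
  [0, 0, 0],
  [0, 0, 0],
  [0, 0, 0],
  [0, 0, 0],
], roll=[0, 0, 0, 0, 0, 0, 0, 0], claw=[3.5, 2.5, 1.5, 1, 0.5, 0.5, 0.5, 0.5])

```text
time: 9.75
tool_pos: [0.5391, 0.2563, 0.1026]
tool_rot: [[0.973, 0.231, 0.003], [0.231, -0.973, 0.001], [0.003, -0.0, -1.0]]
wrist_force: [-0.6, 0.9, 6.4]
width: 0.0228
```

Call:
jog_arm([
  [0, 0, -1],
  [0, 0, -2.5],
  [0, 0, -4.5],
  [0, 0, -7],
  [0, 0, -8.5],
  [0, 0, -9],
  [0, 0, -9],
], roll=[0, 0, 0, 0, 0, 0, 0], claw=[0.5, 0.5, 0.5, 0.5, 0.5, 0.5, 0.5])

```text
time: 10.45
tool_pos: [0.538, 0.2557, 0.1914]
tool_rot: [[0.973, 0.231, 0.001], [0.231, -0.973, 0.0], [0.002, -0.0, -1.0]]
wrist_force: [0.1, 0.2, -4.0]
width: 0.0224
```

Flask held, 4.0 N heavier, which matches 0.45 kg. Carrying it over the ring.

Call:
jog_arm([
  [-0.5, 2, 0],
  [-1.1, 4.8, 0],
  [-2, 8.5, 0],
  [-3, 12.6, 0],
  [-4, 16.9, 0],
  [-5, 21, 0],
  [-6, 25.2, 0],
  [-6.7, 28.3, 0],
], roll=[0, 0, 0, 0, 0, 0, 0, 0], claw=[0.5, 0.5, 0.5, 0.5, 0.5, 0.5, 0.5, 0.5])

```text
time: 11.25
tool_pos: [0.5362, -0.0375, 0.1887]
tool_rot: [[0.973, 0.23, -0.003], [0.23, -0.973, -0.0], [-0.003, -0.001, -1.0]]
wrist_force: [1.0, -1.1, -3.5]
width: 0.0221
```

Call:
jog_arm([
  [0, 0, 0.5],
  [0, 0, 1.5],
  [0, 0, 2.5],
  [0, 0, 3.5],
  [0, 0, 3.5],
], roll=[0, 0, 0, 0, 0], claw=[0.5, 0.5, 0.5, 0.5, 0.5])

```text
time: 11.75
tool_pos: [0.5356, -0.0338, 0.1525]
tool_rot: [[0.973, 0.232, -0.006], [0.232, -0.973, 0.001], [-0.005, -0.003, -1.0]]
wrist_force: [0.5, 0.7, -3.9]
width: 0.0227
```

```bash
python3 - <<'E'
from h import *
s,w=snap('wrist','w6.png'); print(s['tool_pos'],s['wrist_force'])
s,im=snap('scene','s6.png')
v=np.hstack([cv2.resize(w,(400,300)),cv2.resize(im[130:280,200:400],(400,300))]);cv2.imwrite('pics/c6.png',v[:,:,::-1])
E
```

```text
[ 0.53556736 -0.03376127  0.15246327] [ 0.54102178  0.72771774 -3.90263914]
```

View pics/c6.png

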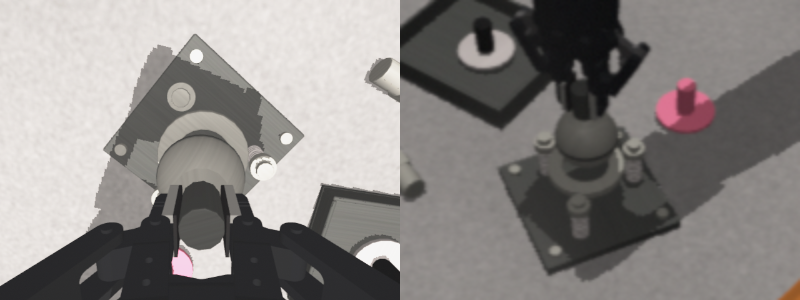

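The flask is over the ring, upright and aligned, with the cover still lying in the tray at left. Lowering to contact.

Call:
jog_arm([
  [0.1, 0.1, 0.6],
  [0.1, 0.1, 1.1],
  [0.1, 0.1, 1.5],
  [0.1, 0.1, 1.8],
  [0.1, 0.1, 2.0],
  [0.1, 0.1, 2.2],
  [0.1, 0.1, 2.2],
  [0.1, 0.1, 2.2],
], roll=[0, 0, 0, 0, 0, 0, 0, 0], claw=[0.5, 0.5, 0.5, 0.5, 0.5, 0.5, 0.5, 0.5])

```text
time: 12.65
tool_pos: [0.5395, -0.0357, 0.1344]
tool_rot: [[0.973, 0.231, 0.001], [0.231, -0.973, 0.0], [0.001, -0.0, -1.0]]
wrist_force: [-1.1, 2.6, 3.0]
width: 0.0226
```

Call:
jog_arm([
  [0, 0, 0.4],
  [0, 0, 0.8],
  [0, 0, 1.2],
  [0, 0, 1.6],
  [0, 0, 1.9],
  [0, 0, 1.9],
], roll=[0, 0, 0, 0, 0, 0], claw=[0.5, 0.5, 0.5, 0.5, 0.5, 0.5])

```text
time: 13.25
tool_pos: [0.5403, -0.0356, 0.117]
tool_rot: [[0.973, 0.23, 0.002], [0.23, -0.973, 0.001], [0.002, -0.0, -1.0]]
wrist_force: [-4.4, 4.4, 15.2]
width: 0.0221
```

Call:
jog_arm([
  [0, 0, 0.2],
  [0, 0, 0.4],
  [0, 0, 0.4],
  [0, 0, 0.4],
], roll=[0, 0, 0, 0], claw=[0.5, 0.5, 0.5, 0.5])

```text
time: 13.65
tool_pos: [0.5411, -0.0355, 0.1158]
tool_rot: [[0.973, 0.23, 0.003], [0.23, -0.973, 0.001], [0.003, -0.0, -1.0]]
wrist_force: [-8.3, 6.2, 26.7]
width: 0.0222
```

Call:
jog_arm([
  [-0.1, -0.1, 0],
  [-0.15, -0.15, 0],
  [-0.15, -0.15, 0],
  [-0.15, -0.15, 0],
], roll=[0, 0, 0, 0], claw=[0.5, 0.5, 0.5, 0.5])

```text
time: 14.05
tool_pos: [0.5404, -0.0352, 0.1158]
tool_rot: [[0.973, 0.231, 0.006], [0.231, -0.973, -0.001], [0.006, 0.002, -1.0]]
wrist_force: [-5.4, 4.1, 22.6]
width: 0.0223
```

```bash
python3 - <<'E'
from h import *
s,w=snap('wrist','w7.png'); print(s['tool_pos'],s['wrist_force'],s['width'])
s,im=snap('scene','s7.png')
v=np.hstack([cv2.resize(w,(400,300)),cv2.resize(im[150:260,230:377],(400,300),interpolation=cv2.INTER_CUBIC)]);cv2.imwrite('pics/c7.png',v[:,:,::-1])
E
```

```text
[ 0.54040946 -0.03518591  0.11584243] [-5.43723428  4.08411343 22.56834091] 0.022285989938233424
```

View pics/c7.png

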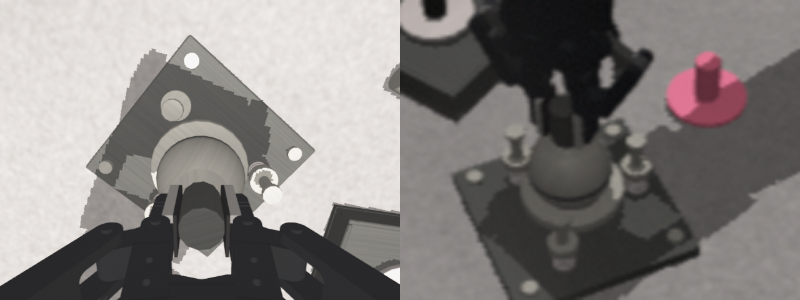

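The flask sits upright in the ring, and the ring is well below the bolt heads. The push on the ring is about 27 N (wrist reading plus flask weight), above the 21 N the springs give at the stop. Handing in.

```bash
python3 -c "
from h import *
print(ticket.job_done()); s=ctrl.observe(); print(s['tool_pos'],s['wrist_force'],s['width'])"
```

```text
the job is handed in; nothing more can be done
None
the job is handed in; nothing more can be done
```

I set the dust cover flat in the parts tray, knob up and released. The larger flask is upright in the ring, and I handed the job in at about 14 s while still holding it pressed down. The hand-in gives no verdict, so these are my own last checks:

- **Ring at its stop:** The wrist read 22.6 N, so the push on the ring is about 27 N with the flask's weight, above the 21 N spring force at the stop. The tool sank 18.6 mm from light contact to its final height. The ring's travel was inferred from these and not measured directly.
- **Flask:** It was still gripped, with the fingers at 22 mm on the 24 mm neck. The pictures showed the ball seated and the fingers clear of the ring. The tool pointed down to within 0.01 rad.
- **Side force:** A side push of about 7 N remained. The tool stood about 2 mm off my measured ring centre, inside the 6 mm allowed.
- **Cover:** The pictures after release showed it flat and central in the tray.
- **Left alone:** I never went near the small flask, hammer, chuck or the look-alikes, but I did not measure their positions again at the end.

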